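# Light the hob's bar-knob burner with its push-and-turn knob

## Robot

A 7-joint arm with a two-finger parallel gripper is mounted at the origin on the work surface. World frame = base frame: x ahead of the robot, y to its left, z up, the work surface at z = 0. Lengths are in m, angles in rad, forces in N, time in s.
With the tool pointing down it reaches from about 0.4 to 0.85 m from the base axis. Payload 4.5 kg.
Tool frame: the origin (TCP) lies between the finger pads; the fingertips stand 25 mm ahead of it and the grasp point (between the pads) lies 6 mm ahead of it (ctrl.tip_extent is the distance from the TCP to the fingertips, in m); x points along the fingers, y is the direction in which the jaws open and shut, and the axes are right-handed (so a half turn about x gives the same grasp; the last joint's range is limited). The gripper opens to 88 mm and grips with 3 to 60 N. Pads are 18 mm wide; open, the fingers measure 123 mm over their backs; the gripper's body (75 mm by 187 mm) begins 45 mm behind the grasp point.
Start: joints at [-1.119, 0.689, -0.195, 1.565, 0.157, 0.902, -0.215], TCP at [0.254, 0.571, 0.264] pointing down, gripper open.
Joint ranges: [-3.01, 3.01], [-0.46, 2.08], [-1.47, 1.51], [0.13, 2.56], [-1, 4.14], [0.04, 2.09], [-2.66, 2.66]. Speed limits (rad/s): [2.57, 2.57, 3.14, 3.14, 3.14, 3.14, 3.14].

## Interface

Orientations are given as a unit quaternion [x, y, z, w].
In Python, from workcell import ctrl gives the robot as it stands.
- The arm moves only by the tool arm_command, never from a script. Its arguments are lists of equal length, an entry for each row: "fingers": the closure, from 0 (fully open) to 1 (shut); "dp": the shift along the tool's x, y, z in m, a list of three; "dr": the turn, a rotation vector about the tool's x, y, z in degrees, a list of three. In form: {"fingers": [fingers, ...], "dp": [[x, y, z], ...], "dr": [[wx, wy, wz], ...]}. A call has 1 to 12 rows; each row shifts and turns the commanded pose from where the row before left it, along the tool's axes as they then stand; what a row does not reach is not made up. A row lasts 1/12 s, in which the tool goes at most 41.7 mm and 7.16 degrees, less where a joint would pass 70% of its speed; a pose out of reach is approached as far as the arm can. A call is refused whole if a number of a shift passes 0.0417 or a number of a turn 7.16, either way. A call with a gripper value outside its range is refused whole. The fingers move at their own pace and stop on an object; "grip_force" is the grip in N (left out, the last holds). Time passes only in rows, so rows that do not move let the fingers close. It gives the time, the measured TCP pose, the force and the opening at its end, in the units of the state.
- ctrl.read_state(): the state, without advancing time (a new reading comes with each control period).
- ctrl.capture(name): name is "scene" or "side" or "wrist"; returns a dict with "color" (420x560x3 uint8, red, green, blue), "depth" (420x560 float32, m along the optical axis (not along the pixel's ray), 0 where there is no reading), "intrinsics" (3x3 intrinsics, pixels), "R" (3x3) and "t" (3): a world point X has camera coordinates R X + t. Camera axes: x right, y down, z forward; pixel columns grow to the right and rows downward; lengths in m; the calibration is good to about 2 mm. The wrist camera is an equidistant fisheye: a pixel r from the principal point sees the ray r / f radians off the axis. A picture is of the moment at which its call begins.
- ctrl.finish_job(): hands the job in, once; it reports no verdict.
The state is a dict: "t": time; "joint_pos": joint angles; "joint_vel": joint speeds; "joint_efforts": joint torques, N m; "position": TCP position; "tool_rot": TCP orientation; "contact_force": force on the tool from outside, world axes, zero at the start; "wrist_torque": the same for the moment, N m; "grip_width": finger opening in m.
Only numpy, scipy, OpenCV 4.12 (cv2) and the standard library are available. Lean on these libraries where they do the work, as an engineer would, in place of code of your own. Each camera call takes 0.05 s, during which the arm holds its last target. There are 200 camera calls.

## Task

Light the burner whose knob has the straight bar grip, the only such knob in the crowded row on the gas hob: push the knob straight down until you feel it rest on its stop, and keeping it down turn it anticlockwise until its pointer faces the small raised pip on its collar (70 degrees). Hold it pressed on the stop there for two seconds so that the flame safety valve catches, then let go so that it springs back up and stays at the pip. Feel for the stop and lean on it only lightly, never force the knob, do not touch the round knobs beside it, and leave the spice jar, the pepper mill and the wooden spoon where they are.

Things in the scene. Friction and masses are not known exactly. Their poses are not given: they have to be found in the camera images.
- bar_dial: fixed collar of the bar knob: dark disc, 52 mm across, 8 mm high, on the hob's deck (8 mm above the worktop). Origin: on the knob's axis at deck height; x: the off direction, away from the robot; z up. A 7 mm pale metal pip is on it 70 deg anticlockwise of x. Knobs stand 57 mm apart along its y; a round one on either side leaves 31 mm beside the bar when off: open the fingers only a little.
- bar_grip (a point): grip point on the bar knob's axis, 24 mm above the bar's underside, 10 mm below its top (64 mm above the worktop). Black bar 14 mm thick, 45 mm long, half each way, pointer end narrower with a white line, 34 mm high; underside 14 mm above the collar when up. Pinch across the thickness; tips up to 20 mm below this point stay clear of the collar when pressed. x: along the bar to the pointer, z up.
- bar_turn (a joint): angle of the bar knob, rad, anticlockwise seen from above: 0 off (bar along the collar's x), 1.22 facing the pip, 2.4 its end. Not pressed, a gate bars it after 0.1 rad; pressed to 1 mm short of the stop or further, it passes. Clear of the gate from 0.85 on. It takes about 0.05 N m to turn.
- bar_press (a joint): how far the bar knob is pressed, m; 0 up. Spring: 4 N at first plus 0.4 N per mm. The stop lies at an unknown depth of 4 to 12 mm, other each time, and must be felt: it yields 1 mm per 10 N, so the push rises steeply from 6 to 9 N on reaching it; 12 to 14 N of downward push is good to hold. A grip of 25 to 30 N holds it. Springs up when let go beyond the gate.
- valve: gas valve below the worktop under the bar knob, out of sight; holds the gate and stop that the knob bears on. Origin: same point as bar_dial's. The knob must not bear on stop or gate with more than 10 N (the spring's force is on top of that).
- round1: round black knob (38 mm across, top 52 mm above the worktop) on a collar like the bar knob's, in the same row of five; must not be touched. Origin: on its axis, on the hob's steel deck.
- round2: round black knob (38 mm across, top 52 mm above the worktop) on a collar like the bar knob's, in the same row of five; must not be touched. Origin: on its axis, on the hob's steel deck.
- round3: round black knob (38 mm across, top 52 mm above the worktop) on a collar like the bar knob's, in the same row of five; must not be touched. Origin: on its axis, on the hob's steel deck.
- round4: round black knob (38 mm across, top 52 mm above the worktop) on a collar like the bar knob's, in the same row of five; must not be touched. Origin: on its axis, on the hob's steel deck.
- spice_jar: glass spice jar, 44 mm across, 85 mm high, on the deck at the left end of the row; bystander. Origin: centre of its underside.
- pepper_mill: dark wooden pepper mill, 52 mm across, 142 mm high, on the deck at the right end of the row; bystander. Origin: centre of its underside.
- spoon: wooden spoon, 240 mm, lying on the worktop between robot and hob; bystander. Origin at its underside.

How it is judged:
By the outcome, as a careful person would: the job done as asked, in the order asked, and still so for the second after the job is handed in, with the robot touching nothing.
It also fails if it takes over 58 s, if anything falls off the work surface, if the arm or the gripper's body presses on something with over 40 N, if the wrist force passes 120 N, or if a joint passes its speed limit or range.

## Working session

There is one attempt and no reset: what is moved stays moved. The work goes in short steps, Python scripts to look and compute and a tool call to move; the robot and the scene stay as the last step left them, time stands still between calls to the robot, and variables do not carry over. Pictures are saved under pics/ and viewed, about 8 in all and at most 12, crops included, and the job is handed in when it is done.

Besides the shell and the picture viewer there is one more tool, called after "Emit:" as name(argument=value, ...) on one line, values as JSON. arm_command: Moves the arm, as the interface text tells. Its arguments: {"type":"object","properties":{"fingers":{"type":"array","items":{"type":"number"}},"dp":{"type":"array","items":{"type":"array","items":{"type":"number"}}},"dr":{"type":"array","items":{"type":"array","items":{"type":"number"}}},"grip_force":{"type":"number"}},"required":["fingers","dp","dr"]}

```bash
mkdir -p pics; ls
cat > h.py <<'E'
import numpy as np, cv2
from workcell import ctrl
def snap(n,f):
    c=ctrl.capture(n); cv2.imwrite(f'pics/{f}.png',c['color'][:,:,::-1]); np.savez(f'pics/{f}.npz',**c); return c
def pt(f,u,v,z=None):
    c=np.load(f'pics/{f}.npz'); K,R,t=c['intrinsics'],c['R'],c['t']
    r=np.linalg.inv(K)@[u,v,1]; 
    if z is None: return R.T@(r*c['depth'][int(round(v)),int(round(u))]-t)
    o=-R.T@t; d=R.T@r; return o+d*(z-o[2])/d[2]
E
python3 - <<'E'
from h import *
a=snap('scene','s1');b=snap('side','d1')
cv2.imwrite('pics/v1.png',np.hstack([a['color'],b['color']])[:,:,::-1][:, :])
for c in(a,b): print(c['intrinsics'].round(1).tolist(),(-c['R'].T@c['t']).round(3),c['R'].round(2).tolist())
print(ctrl.read_state())
E
```

```text
pics
[[522.7, 0.0, 275.7], [0.0, 522.7, 209.6], [0.0, 0.0, 1.0]] [1.361 0.083 0.75 ] [[-0.12, 0.99, 0.01], [0.58, 0.07, -0.81], [-0.81, -0.09, -0.58]]
[[491.2, 0.0, 286.1], [0.0, 491.2, 216.2], [0.0, 0.0, 1.0]] [ 0.359 -0.613  0.814] [[1.0, -0.09, 0.0], [-0.07, -0.77, -0.63], [0.06, 0.63, -0.77]]
{'t': 0.1, 'joint_pos': array([-1.11922738,  0.68989801, -0.19453187,  1.56621602,  0.15731784,
        0.90248523, -0.21511319]), 'joint_vel': array([ 7.98080548e-04, -2.35142953e-03, -5.07290558e-04, -3.05097926e-03,
       -7.15154877e-05,  2.98528605e-04,  1.16996939e-03]), 'joint_efforts': array([-3.59451631e-03, -5.28502357e+01, -1.27153248e+00, -1.53838420e+01,
       -5.25565550e-02,  2.01757124e-03,  3.63806998e-05]), 'position': array([0.25340302, 0.57076568, 0.26299821]), 'tool_rot': array([ 0.14603868,  0.6918179 , -0.14716936,  0.69166602]), 'contact_force': array([ 0.1029104 ,  0.35170285, -0.2168345 ]), 'wrist_torque': array([-0.00744749,  0.0068448 , -0.02985858]), 'grip_width': 0.08789572115221313}
```

View pics/s1.png

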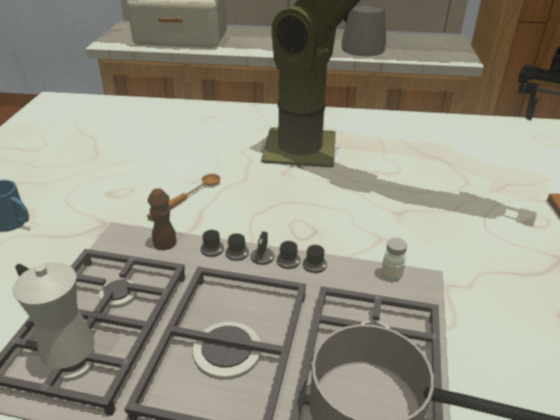

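The row of five knobs runs across u≈211–315 at v≈245, with the bar knob in the middle at about (262,247). The mill is at left (162,220), the jar at right (395,260) and the spoon at (190,190). I'll look at it enlarged from both cameras.

Run:
```python
from h import *
p=pt('s1',262,245,.064);print(p)
a=np.load('pics/s1.npz')['color'][225:275,190:340];b=np.load('pics/d1.npz')
q=b['R']@p+b['t'];q=b['intrinsics']@q;q=q/q[2];print(q)
u,v=int(q[0]),int(q[1]); u0,v0=max(0,u-75),max(0,v-50);print(u0,v0)
bb=b['color'][v0:v0+100,u0:u0+150]
f=lambda x:cv2.resize(x,None,fx=5,fy=5,interpolation=cv2.INTER_CUBIC)
A,B=f(a),cv2.resize(bb,None,fx=3.4,fy=3.4,interpolation=cv2.INTER_CUBIC)
w=A.shape[1];B=np.pad(B,((0,0),(0,w-B.shape[1]),(0,0)))
cv2.imwrite('pics/v2.png',np.vstack([A,B])[:,:,::-1]);print(A.shape,B.shape)
```

```text
[ 0.53740031 -0.0380652   0.064     ]
[349.22156536 225.50109902   1.        ]
274 175
(250, 750, 3) (340, 750, 3)
```

View pics/v2.png

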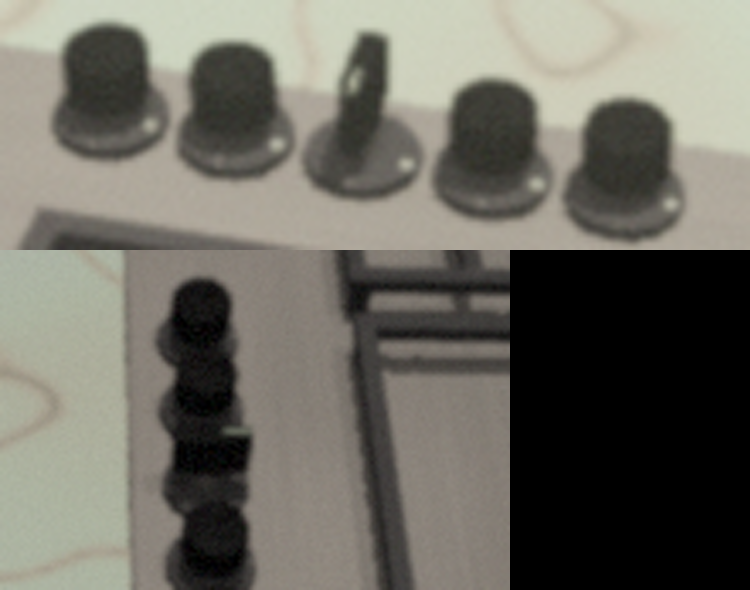

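Run:
```python
from h import *
P=[]
for (u,v) in [(110,118),(235,137),(362,153),(492,175),(624,195)]:
    p=pt('s1',190+u/5-.4,225+v/5-.4,.013);P.append(p);print('collar',p.round(4))
P=np.array(P);d=P[-1]-P[0];d/=np.linalg.norm(d);print('row',np.degrees(np.arctan2(d[1],d[0])),np.linalg.norm(np.diff(P,axis=0),axis=1))
# bar top from side: crop 3.4x, offset 274,175, y offset 250 
for (u,v) in [(176,440-250),(251,437-250)]:
    print('bar top',pt('d1',274+u/3.4-.4,175+v/3.4-.4,.074).round(4))
for (u,v) in [(372,36),(352,85)]:
    print('bar top scene',pt('s1',190+u/5-.4,225+v/5-.4,.074).round(4))
print('pip',pt('s1',190+406/5-.4,225+163/5-.4,.016).round(4))
print('jar',pt('s1',394,272,.008),'mill',pt('s1',164,243,.008))
from scipy.spatial.transform import Rotation as Ro
s=ctrl.read_state();print(Ro.from_quat(s['tool_rot']).as_matrix().round(3))
c=ctrl.capture('wrist');print(c['intrinsics'].round(1).tolist(),(-c['R'].T@c['t']).round(3),c['R'].round(3).tolist())
```

```text
collar [ 0.5005 -0.1552  0.013 ]
collar [ 0.5065 -0.0986  0.013 ]
collar [ 0.5104 -0.0423  0.013 ]
collar [0.5179 0.0148 0.013 ]
collar [0.5238 0.0715 0.013 ]
row 84.1255024216181 [0.05696919 0.05638561 0.05759004 0.05705382]
bar top [ 0.4878 -0.0536  0.074 ]
bar top [ 0.5299 -0.0552  0.074 ]
bar top scene [ 0.5059 -0.0381  0.074 ]
bar top scene [ 0.5391 -0.0419  0.074 ]
pip [ 0.518  -0.0222  0.016 ]
jar [0.52433018 0.23840024 0.008     ] mill [ 0.48986903 -0.26619192  0.008     ]
[[-0.001  0.406  0.914]
 [-0.002  0.914 -0.406]
 [-1.    -0.002  0.   ]]
[[325.2, 0.0, 284.4], [0.0, 325.2, 211.2], [0.0, 0.0, 1.0]] [0.182 0.603 0.385] [[0.405, 0.914, -0.001], [0.872, -0.386, 0.301], [0.275, -0.123, -0.954]]
```

Axis is at about (0.511, −0.042) and the row direction is 84° (knob spacing measures 57 mm as given), so the off direction is about −6° in world. The pip sits at about 69°−5°, which is consistent. Next I move above the knob with the fingers partly closed.

Emit:
arm_command(fingers=[0.68, 0.68, 0.68, 0.68, 0.68, 0.68, 0.68, 0.68, 0.68, 0.68, 0.68, 0.68], dp=[[0, -0.019, 0.0202], [0, -0.019, 0.0202], [0, -0.019, 0.0202], [0, -0.019, 0.0202], [0, -0.019, 0.0202], [0, -0.019, 0.0202], [0, -0.019, 0.0202], [0, -0.019, 0.0202], [0, -0.019, 0.0202], [0, -0.019, 0.0202], [0, -0.019, 0.0202], [0, -0.019, 0.0202]], dr=[[0, 0, 0], [0, 0, 0], [0, 0, 0], [0, 0, 0], [0, 0, 0], [0, 0, 0], [0, 0, 0], [0, 0, 0], [0, 0, 0], [0, 0, 0], [0, 0, 0], [0, 0, 0]], grip_force=28)

```text
t: 1.15
position: [0.3829, 0.2632, 0.2636]
tool_rot: [0.147, 0.692, -0.147, 0.692]
contact_force: [1.1, -0.3, 0.4]
grip_width: 0.0284
```

Emit:
arm_command(fingers=[0.68, 0.68, 0.68, 0.68, 0.68, 0.68, 0.68, 0.68, 0.68, 0.68, 0.68, 0.68], dp=[[0.005, -0.019, 0.0202], [0.005, -0.019, 0.0202], [0.005, -0.019, 0.0202], [0.005, -0.019, 0.0202], [0.005, -0.019, 0.0202], [0.005, -0.019, 0.0202], [0.005, -0.019, 0.0202], [0.005, -0.019, 0.0202], [0.005, -0.019, 0.0202], [0.005, -0.019, 0.0202], [0.005, -0.019, 0.0202], [0.005, -0.019, 0.0202]], dr=[[0, 0, 0], [0, 0, 0], [0, 0, 0], [0, 0, 0], [0, 0, 0], [0, 0, 0], [0, 0, 0], [0, 0, 0], [0, 0, 0], [0, 0, 0], [0, 0, 0], [0, 0, 0]])

```text
t: 2.15
position: [0.512, -0.0436, 0.2033]
tool_rot: [0.147, 0.692, -0.147, 0.692]
contact_force: [-0.1, 0.8, -1.0]
grip_width: 0.0288
```

Emit:
arm_command(fingers=[0.68, 0.68, 0.68, 0.68, 0.68], dp=[[0, 0, 0], [0, 0, 0], [0, 0, 0], [0, 0, 0], [0, 0, 0]], dr=[[-6, 0, 0], [-6, 0, 0], [-6, 0, 0], [0, 0, 0], [0, 0, 0]])

```text
t: 2.57
position: [0.5116, -0.0423, 0.2035]
tool_rot: [0.038, 0.706, -0.038, 0.706]
contact_force: [0.1, 0.4, 0.2]
grip_width: 0.0281
```

Run:
```python
from h import *
from scipy.spatial.transform import Rotation as Ro
c=snap('wrist','w1'); s=ctrl.read_state()
print(s['t'],s['position'],s['grip_width'],s['contact_force'],s['joint_pos'].round(2),Ro.from_quat(s['tool_rot']).as_matrix().round(3).tolist())
print((-c['R'].T@c['t']).round(3),c['R'].round(3).tolist())
cv2.imwrite('pics/w1b.png',cv2.resize(c['color'][:,:,::-1],None,fx=1.4,fy=1.4))
```

```text
2.6167 [ 0.51156186 -0.04218888  0.20359807] 0.027846926087445777 [-0.42703901 -0.00174813 -0.75079452] [ 0.21  0.65 -0.36  1.96  0.38  0.6   1.07] [[-0.0, 0.106, 0.994], [0.0, 0.994, -0.106], [-1.0, 0.0, -0.0]]
[ 0.434 -0.034  0.325] [[0.106, 0.994, 0.001], [0.948, -0.101, 0.301], [0.299, -0.031, -0.954]]
```

View pics/w1b.png

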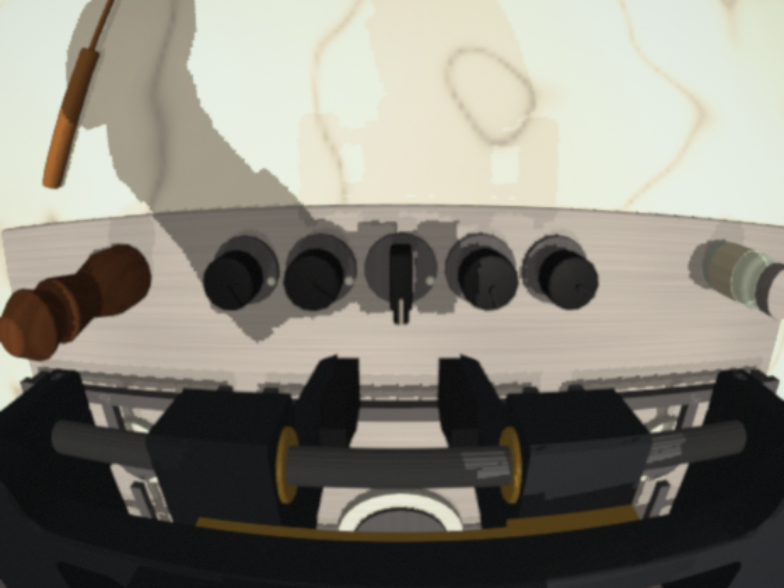

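```bash
cat >> h.py <<'E'
def ptw(f,u,v,z):
    c=np.load(f'pics/{f}.npz'); K,R,t=c['intrinsics'],c['R'],c['t']
    a=np.array([(u-K[0,2])/K[0,0],(v-K[1,2])/K[1,1]]);th=np.linalg.norm(a)
    r=np.r_[a/th*np.sin(th),np.cos(th)]; o=-R.T@t; d=R.T@r; return o+d*(z-o[2])/d[2]
E
python3 - <<'E'
from h import *
g=lambda u,v,z:ptw('w1',u/1.4,v/1.4,z)
for n,a in dict(cl=(364,268,.016),cr=(437,268,.016),cu=(400,232,.016),cd=(400,305,.016),pip=(430,281,.016),tip=(401,323,.074),line0=(401,298,.074),cc=(401,268,.016),l=(390,300,.074),r=(411,300,.074)).items(): print(n,g(*a).round(4))
b=np.load('pics/w1.npz')['color'][160:235,255:320]
cv2.imwrite('pics/w1c.png',cv2.resize(b[:,:,::-1],None,fx=8,fy=8,interpolation=cv2.INTER_CUBIC))
E
```

```text
cl [ 0.5085 -0.0655  0.016 ]
cr [ 0.5139 -0.0145  0.016 ]
cu [ 0.4858 -0.0377  0.016 ]
cd [ 0.5383 -0.0432  0.016 ]
pip [ 0.5228 -0.0203  0.016 ]
tip [ 0.53   -0.0421  0.074 ]
line0 [ 0.5146 -0.0404  0.074 ]
cc [ 0.5112 -0.0397  0.016 ]
l [ 0.5151 -0.0469  0.074 ]
r [ 0.5164 -0.0348  0.074 ]
```

View pics/w1c.png

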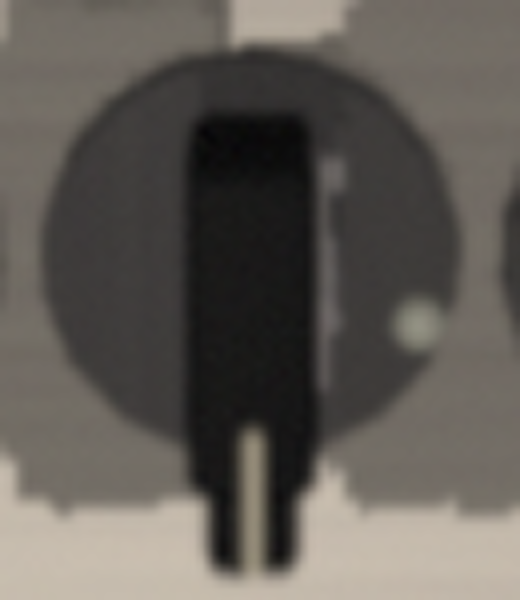

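The enlarged crop shows the bar midline at crop u≈252, pointer straight along −6°, matching the tool yaw. The collar centre is about (0.511, −0.040), so I shift 2 mm in +y and descend to just above the bar.

Emit:
arm_command(fingers=[0.68, 0.68, 0.68, 0.68, 0.68, 0.68, 0.68, 0.68], dp=[[0.015, 0.0018, -0.0008], [0.018, 0, 0], [0.018, 0, 0], [0.018, 0, 0], [0.018, 0, 0], [0.0115, 0, 0], [0, 0, 0], [0, 0, 0]], dr=[[0, 0, 0], [0, 0, 0], [0, 0, 0], [0, 0, 0], [0, 0, 0], [0, 0, 0], [0, 0, 0], [0, 0, 0]])

```text
t: 3.28
position: [0.5109, -0.0401, 0.105]
tool_rot: [0.037, 0.706, -0.037, 0.706]
contact_force: [0.7, -0.9, -0.3]
grip_width: 0.028
```

Run:
```python
from h import *
c=snap('wrist','w2'); s=ctrl.read_state()
print(s['t'],s['position'],s['grip_width'],s['contact_force'])
b=c['color'][180:330,180:390]
cv2.imwrite('pics/w2c.png',cv2.resize(b[:,:,::-1],None,fx=3.8,fy=3.8,interpolation=cv2.INTER_CUBIC))
```

```text
3.3333 [ 0.51130339 -0.04008085  0.10558226] 0.028599122366852404 [-0.21709883  0.2663004   0.70827949]
```

View pics/w2c.png

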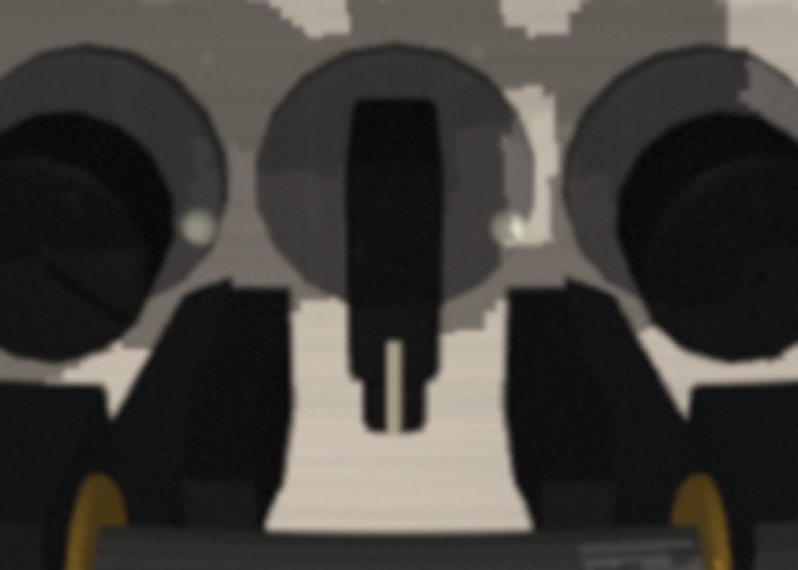

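Fingertip inner edges are at crop u≈291 and 507 (mid 399) and the bar spans 349–442 (mid 395), so it is centred to about 0.6 mm with rounds clear. I'll descend to tips at z≈0.046 and close gradually.

Emit:
arm_command(fingers=[0.68, 0.68, 0.68, 0.68, 0.68, 0.68, 0.68], dp=[[0.007, -0.0005, 0], [0.007, 0, 0], [0.007, 0, 0], [0.007, 0, 0], [0.006, 0, 0], [0, 0, 0], [0, 0, 0]], dr=[[0, 0, 0], [0, 0, 0], [0, 0, 0], [0, 0, 0], [0, 0, 0], [0, 0, 0], [0, 0, 0]])

```text
t: 3.92
position: [0.5107, -0.0407, 0.0707]
tool_rot: [0.037, 0.707, -0.037, 0.706]
contact_force: [0.3, 0.4, 0.1]
grip_width: 0.028
```

Emit:
arm_command(fingers=[0.72, 0.76, 0.8, 0.84, 0.88, 0.92, 1, 1, 1, 1, 1, 1], dp=[[0, 0, 0], [0, 0, 0], [0, 0, 0], [0, 0, 0], [0, 0, 0], [0, 0, 0], [0, 0, 0], [0, 0, 0], [0, 0, 0], [0, 0, 0], [0, 0, 0], [0, 0, 0]], dr=[[0, 0, 0], [0, 0, 0], [0, 0, 0], [0, 0, 0], [0, 0, 0], [0, 0, 0], [0, 0, 0], [0, 0, 0], [0, 0, 0], [0, 0, 0], [0, 0, 0], [0, 0, 0]], grip_force=28)

```text
t: 4.92
position: [0.5112, -0.0408, 0.0713]
tool_rot: [0.037, 0.706, -0.037, 0.706]
contact_force: [-0.1, -0.4, 2.9]
grip_width: 0.0138
```

Run:
```python
from h import *
for i in range(4):
    s=ctrl.read_state();print(s['t'],s['position'].round(5),s['grip_width'],s['contact_force'].round(2),s['wrist_torque'].round(3))
    ctrl.capture('side')
```

```text
4.9167 [ 0.51118 -0.04077  0.07129] 0.01384874481521756 [-0.13 -0.38  2.91] [ 0.039 -0.026 -0.029]
4.9667 [ 0.51117 -0.04079  0.07127] 0.013515840658556112 [-0.06 -0.33  2.9 ] [0.038 0.003 0.031]
5.0167 [ 0.51118 -0.04079  0.07126] 0.013780091931477318 [0.51 0.1  3.18] [ 0.034 -0.063 -0.086]
5.0667 [ 0.51117 -0.04077  0.07125] 0.01387252792906322 [0.9  0.35 3.88] [ 0.021 -0.028 -0.048]
```

Gripped, width 13.8 mm, little side force. Now I press in small steps and watch force against height.

Emit:
arm_command(fingers=[1, 1, 1, 1, 1, 1, 1], dp=[[0.0006, 0, 0], [0.0006, 0, 0], [0.0006, 0, 0], [0.0006, 0, 0], [0.0006, 0, 0], [0, 0, 0], [0, 0, 0]], dr=[[0, 0, 0], [0, 0, 0], [0, 0, 0], [0, 0, 0], [0, 0, 0], [0, 0, 0], [0, 0, 0]])

```text
t: 5.7
position: [0.5112, -0.0408, 0.0682]
tool_rot: [0.037, 0.706, -0.037, 0.706]
contact_force: [1.0, 0.5, 4.3]
grip_width: 0.0134
```

Emit:
arm_command(fingers=[1, 1, 1, 1], dp=[[0.0005, 0, 0], [0.0005, 0, 0], [0, 0, 0], [0, 0, 0]], dr=[[0, 0, 0], [0, 0, 0], [0, 0, 0], [0, 0, 0]])

```text
t: 6.03
position: [0.5112, -0.0408, 0.0672]
tool_rot: [0.037, 0.706, -0.037, 0.706]
contact_force: [0.7, 1.8, 4.4]
grip_width: 0.0135
```

Emit:
arm_command(fingers=[1, 1, 1], dp=[[0.0005, 0, 0], [0, 0, 0], [0, 0, 0]], dr=[[0, 0, 0], [0, 0, 0], [0, 0, 0]])

```text
t: 6.28
position: [0.5111, -0.0408, 0.0668]
tool_rot: [0.037, 0.706, -0.037, 0.706]
contact_force: [0.6, 0.7, 5.9]
grip_width: 0.0139
```

Emit:
arm_command(fingers=[1, 1, 1], dp=[[0.0005, 0, 0], [0, 0, 0], [0, 0, 0]], dr=[[0, 0, 0], [0, 0, 0], [0, 0, 0]])

```text
t: 6.53
position: [0.5112, -0.0408, 0.0665]
tool_rot: [0.037, 0.706, -0.037, 0.706]
contact_force: [0.6, -0.2, 8.3]
grip_width: 0.0136
```

The force is rising faster and the height is lagging, which looks like the stop. I'll go on in small steps.

Emit:
arm_command(fingers=[1, 1, 1, 1], dp=[[0.0004, 0, 0], [0, 0, 0], [0, 0, 0], [0, 0, 0]], dr=[[0, 0, 0], [0, 0, 0], [0, 0, 0], [0, 0, 0]])

```text
t: 6.87
position: [0.5111, -0.0408, 0.0663]
tool_rot: [0.037, 0.706, -0.037, 0.706]
contact_force: [-0.7, 0.8, 9.6]
grip_width: 0.0139
```

Run:
```python
from h import *
for i in range(5):
    s=ctrl.read_state();print(s['t'],s['position'].round(5),s['grip_width'],s['contact_force'].round(2),s['wrist_torque'].round(3))
    ctrl.capture('side')
```

```text
6.8667 [ 0.51114 -0.04079  0.0663 ] 0.013897540039526179 [-0.67  0.77  9.6 ] [0.117 0.014 0.045]
6.9167 [ 0.51118 -0.04077  0.06633] 0.013613933123842938 [0.2  1.13 9.88] [ 0.121  0.056 -0.049]
6.9667 [ 0.51117 -0.04077  0.06631] 0.01360453616596405 [0.14 1.27 9.78] [0.084 0.013 0.019]
7.0167 [ 0.51117 -0.04077  0.06631] 0.013481076095850152 [-0.16  0.18 10.02] [ 0.115  0.01  -0.024]
7.0667 [ 0.51118 -0.04078  0.06633] 0.013594735431147344 [ 0.44  1.32 10.06] [0.109 0.035 0.023]
```

The stop is clear: about 8–10 N/mm from depth ≈4.7 mm. Another 0.6 mm commanded should bring it to about 13 N.

Emit:
arm_command(fingers=[1, 1, 1, 1], dp=[[0.0003, 0, 0], [0.0003, 0, 0], [0, 0, 0], [0, 0, 0]], dr=[[0, 0, 0], [0, 0, 0], [0, 0, 0], [0, 0, 0]])

```text
t: 7.45
position: [0.5112, -0.0408, 0.0659]
tool_rot: [0.037, 0.706, -0.037, 0.706]
contact_force: [-1.1, 0.6, 11.7]
grip_width: 0.0138
```

Emit:
arm_command(fingers=[1, 1, 1, 1, 1, 1], dp=[[0, 0, 0], [0, 0, 0], [0, 0, 0], [0, 0, 0], [0, 0, 0], [0, 0, 0]], dr=[[-2, 0, 0], [-2, 0, 0], [-2, 0, 0], [-2, 0, 0], [0, 0, 0], [0, 0, 0]])

```text
t: 7.95
position: [0.5112, -0.0409, 0.066]
tool_rot: [-0.013, 0.707, 0.013, 0.707]
contact_force: [-1.1, -0.3, 13.1]
grip_width: 0.014
```

Emit:
arm_command(fingers=[1, 1, 1, 1, 1, 1, 1, 1, 1, 1], dp=[[0, 0, 0], [0, 0, 0], [0, 0, 0], [0, 0, 0], [0, 0, 0], [0, 0, 0], [0, 0, 0], [0, 0, 0], [0, 0, 0], [0, 0, 0]], dr=[[-2, 0, 0], [-2, 0, 0], [-2, 0, 0], [-2, 0, 0], [-2, 0, 0], [-2, 0, 0], [-2, 0, 0], [-2, 0, 0], [0, 0, 0], [0, 0, 0]])

```text
t: 8.78
position: [0.5112, -0.0411, 0.0659]
tool_rot: [-0.111, 0.698, 0.111, 0.699]
contact_force: [-0.3, -0.1, 12.1]
grip_width: 0.0136
```

```bash
cat > st.py <<'E'
from h import *
from scipy.spatial.transform import Rotation as Ro
for i in range(3):
    s=ctrl.read_state();y=Ro.from_quat(s['tool_rot']).as_matrix()[:,1]
    print(s['t'],s['position'].round(5),s['grip_width'].round(4),s['contact_force'].round(2),s['wrist_torque'].round(3),'yaw',np.degrees(np.arctan2(y[1],y[0])).round(2),s['joint_pos'].round(2))
    ctrl.capture('side')
E
python3 st.py
```

```text
Traceback (most recent call last):
  File "st.py", line 5, in <module>
    print(s['t'],s['position'].round(5),s['grip_width'].round(4),s['contact_force'].round(2),s['wrist_torque'].round(3),'yaw',np.degrees(np.arctan2(y[1],y[0])).round(2),s['joint_pos'].round(2))
                                        ^^^^^^^^^^^^^^^^^^^^^
AttributeError: 'float' object has no attribute 'round'
```

```bash
sed -i "s/s\['grip_width'\].round(4)/round(s['grip_width'],4)/" st.py; python3 st.py
```

```text
8.7833 [ 0.51117 -0.04112  0.06594] 0.0136 [-0.34 -0.09 12.11] [-0.034  0.117  0.025] yaw 108.07 [ 0.14  0.89 -0.25  2.03  0.7   0.3   1.19]
8.8333 [ 0.51117 -0.04112  0.06595] 0.0134 [-0.44  0.29 12.75] [-0.035  0.092  0.073] yaw 108.07 [ 0.14  0.89 -0.25  2.03  0.7   0.3   1.19]
8.8833 [ 0.5112  -0.04109  0.06595] 0.0137 [-0.49 -0.81 12.01] [0.014 0.101 0.042] yaw 108.07 [ 0.14  0.89 -0.25  2.03  0.7   0.3   1.19]
```

Emit:
arm_command(fingers=[1, 1, 1, 1, 1, 1, 1, 1, 1, 1, 1, 1], dp=[[0.0001, 0, 0], [0, 0, 0], [0, 0, 0], [0, 0, 0], [0, 0, 0], [0, 0, 0], [0, 0, 0], [0, 0, 0], [0, 0, 0], [0, 0, 0], [0, 0, 0], [0, 0, 0]], dr=[[-2, 0, 0], [-2, 0, 0], [-2, 0, 0], [-2, 0, 0], [-2, 0, 0], [-2, 0, 0], [-2, 0, 0], [-2, 0, 0], [-2, 0, 0], [-2, 0, 0], [0, 0, 0], [0, 0, 0]])

```text
t: 9.93
position: [0.5113, -0.0413, 0.0659]
tool_rot: [-0.231, 0.668, 0.23, 0.669]
contact_force: [-0.5, -0.6, 12.0]
grip_width: 0.0139
```

```bash
python3 st.py
```

```text
9.9333 [ 0.51133 -0.04133  0.0659 ] 0.0139 [-0.51 -0.58 12.04] [-0.117  0.105 -0.011] yaw 128.06 [ 0.19  0.9  -0.33  2.03  0.83  0.35  1.41]
9.9833 [ 0.51134 -0.04135  0.06593] 0.0139 [-0.36 -0.74 12.27] [-0.087  0.109  0.019] yaw 128.06 [ 0.19  0.9  -0.33  2.03  0.83  0.35  1.41]
10.0333 [ 0.51137 -0.04134  0.06593] 0.0143 [-0.29 -0.68 13.24] [-0.123  0.123  0.043] yaw 128.06 [ 0.19  0.9  -0.33  2.03  0.83  0.35  1.41]
```

Emit:
arm_command(fingers=[1, 1, 1, 1, 1, 1, 1, 1, 1, 1, 1], dp=[[0.0001, 0, 0], [0, 0, 0], [0, 0, 0], [0, 0, 0], [0, 0, 0], [0, 0, 0], [0, 0, 0], [0, 0, 0], [0, 0, 0], [0, 0, 0], [0, 0, 0]], dr=[[-2.5, 0, 0], [-2.5, 0, 0], [-2.5, 0, 0], [-2.5, 0, 0], [-2.5, 0, 0], [-2.5, 0, 0], [-2.5, 0, 0], [-2.5, 0, 0], [-2.5, 0, 0], [0, 0, 0], [0, 0, 0]])

```text
t: 11.0
position: [0.5115, -0.0415, 0.0659]
tool_rot: [-0.357, 0.61, 0.356, 0.611]
contact_force: [0.4, -2.0, 12.6]
grip_width: 0.0138
```

```bash
python3 st.py
python3 - <<'E'
from h import *
a=snap('scene','s2')['color'][225:275,210:310]
w=snap('wrist','w3')['color'][140:330,150:420]
A=cv2.resize(a,(760,380),interpolation=cv2.INTER_CUBIC)
cv2.imwrite('pics/v5.png',A[:,:,::-1])
cv2.imwrite('pics/v6.png',cv2.resize(w[:,:,::-1],None,fx=2.9,fy=2.9,interpolation=cv2.INTER_CUBIC))
E
```

```text
11.0 [ 0.51154 -0.04151  0.06586] 0.0138 [ 0.37 -2.01 12.56] [-0.149  0.087  0.061] yaw 150.56 [ 0.25  0.91 -0.42  2.03  0.95  0.41  1.69]
11.05 [ 0.51154 -0.04149  0.06587] 0.0135 [-0.11 -1.59 12.06] [-0.222  0.03   0.061] yaw 150.55 [ 0.24  0.91 -0.42  2.03  0.95  0.41  1.69]
11.1 [ 0.51154 -0.04152  0.06589] 0.0138 [ 0.22 -0.32 13.15] [-0.194  0.113  0.026] yaw 150.55 [ 0.24  0.91 -0.42  2.03  0.95  0.41  1.69]
```

View pics/v6.png

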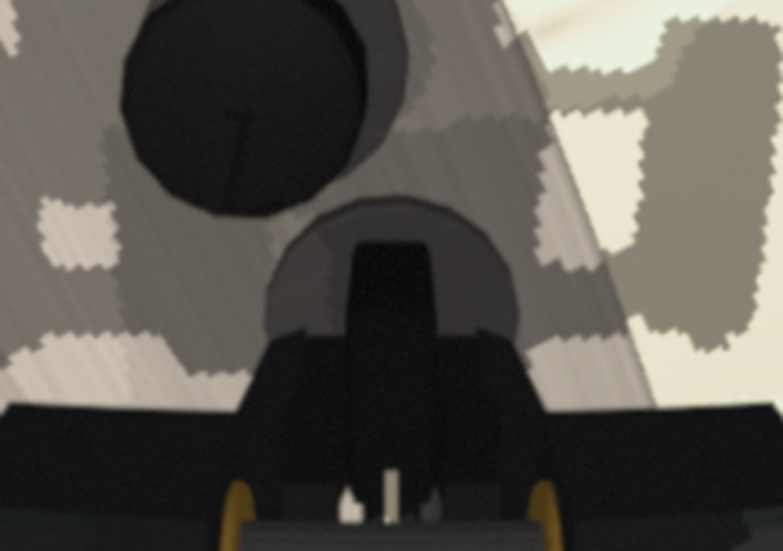

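The bar stays square between the pads and follows. I turn the last 3.5°, then hold on the stop for over 2 s.

Emit:
arm_command(fingers=[1, 1, 1, 1, 1], dp=[[0, 0, 0], [0, 0, 0], [0, 0, 0], [0, 0, 0], [0, 0, 0]], dr=[[-1.8, 0, 0], [-1.8, 0, 0], [0, 0, 0], [0, 0, 0], [0, 0, 0]])

```text
t: 11.67
position: [0.5116, -0.0415, 0.0659]
tool_rot: [-0.376, 0.599, 0.375, 0.599]
contact_force: [-0.7, -1.2, 13.1]
grip_width: 0.0135
```

```bash
python3 st.py
```

```text
11.6667 [ 0.51159 -0.04153  0.06588] 0.0135 [-0.75 -1.21 13.05] [-0.183  0.043  0.018] yaw 154.15 [ 0.25  0.92 -0.44  2.02  0.97  0.42  1.74]
11.7167 [ 0.5116  -0.04153  0.06588] 0.0139 [-0.41 -0.75 12.54] [-0.224  0.033  0.01 ] yaw 154.15 [ 0.25  0.92 -0.44  2.02  0.97  0.42  1.74]
11.7667 [ 0.51158 -0.04152  0.06588] 0.0137 [ 1.03 -2.02 13.07] [-0.239  0.086  0.048] yaw 154.15 [ 0.25  0.92 -0.44  2.02  0.97  0.42  1.74]
```

Emit:
arm_command(fingers=[1, 1, 1, 1, 1, 1, 1, 1, 1, 1, 1, 1], dp=[[0, 0, 0], [0, 0, 0], [0, 0, 0], [0, 0, 0], [0, 0, 0], [0, 0, 0], [0, 0, 0], [0, 0, 0], [0, 0, 0], [0, 0, 0], [0, 0, 0], [0, 0, 0]], dr=[[0, 0, 0], [0, 0, 0], [0, 0, 0], [0, 0, 0], [0, 0, 0], [0, 0, 0], [0, 0, 0], [0, 0, 0], [0, 0, 0], [0, 0, 0], [0, 0, 0], [0, 0, 0]])

```text
t: 12.82
position: [0.5116, -0.0415, 0.0659]
tool_rot: [-0.376, 0.599, 0.375, 0.599]
contact_force: [1.3, -1.3, 13.4]
grip_width: 0.0137
```

Emit:
arm_command(fingers=[1, 1, 1, 1, 1, 1, 1, 1, 1, 1, 1, 1], dp=[[0, 0, 0], [0, 0, 0], [0, 0, 0], [0, 0, 0], [0, 0, 0], [0, 0, 0], [0, 0, 0], [0, 0, 0], [0, 0, 0], [0, 0, 0], [0, 0, 0], [0, 0, 0]], dr=[[0, 0, 0], [0, 0, 0], [0, 0, 0], [0, 0, 0], [0, 0, 0], [0, 0, 0], [0, 0, 0], [0, 0, 0], [0, 0, 0], [0, 0, 0], [0, 0, 0], [0, 0, 0]])

```text
t: 13.82
position: [0.5116, -0.0416, 0.0659]
tool_rot: [-0.376, 0.599, 0.375, 0.599]
contact_force: [0.1, -1.4, 12.5]
grip_width: 0.0137
```

```bash
python3 st.py
```

```text
13.8167 [ 0.51157 -0.04157  0.06586] 0.0137 [ 0.12 -1.35 12.47] [-0.268  0.035  0.029] yaw 154.15 [ 0.25  0.92 -0.44  2.02  0.97  0.42  1.74]
13.8667 [ 0.51157 -0.04155  0.06588] 0.0137 [ 1.02 -2.01 13.  ] [-0.171  0.051  0.089] yaw 154.15 [ 0.25  0.92 -0.44  2.02  0.97  0.42  1.74]
13.9167 [ 0.51157 -0.04154  0.06587] 0.0139 [ 0.32 -2.12 13.25] [-0.253 -0.01   0.029] yaw 154.15 [ 0.25  0.92 -0.44  2.02  0.97  0.42  1.74]
```

Held steady at 12.5–13.4 N. I'll add a short margin, then open a little and rise straight up.

Emit:
arm_command(fingers=[1, 1, 1, 1, 1, 1, 0.68, 0.68, 0.68, 0.68, 0.68, 0.68], dp=[[0, 0, 0], [0, 0, 0], [0, 0, 0], [0, 0, 0], [0, 0, 0], [0, 0, 0], [0, 0, 0], [0, 0, 0], [0, 0, 0], [0, 0, 0], [0, 0, 0], [0, 0, 0]], dr=[[0, 0, 0], [0, 0, 0], [0, 0, 0], [0, 0, 0], [0, 0, 0], [0, 0, 0], [0, 0, 0], [0, 0, 0], [0, 0, 0], [0, 0, 0], [0, 0, 0], [0, 0, 0]])

```text
t: 14.97
position: [0.5108, -0.0408, 0.0647]
tool_rot: [-0.375, 0.599, 0.376, 0.599]
contact_force: [-0.6, -0.3, -0.2]
grip_width: 0.0282
```

Emit:
arm_command(fingers=[0.68, 0.68, 0.68, 0.68, 0.68, 0.68, 0.68, 0.68, 0.68, 0.68], dp=[[-0.008, 0, 0], [-0.01, 0, 0], [-0.012, 0, 0], [-0.015, 0, 0], [-0.018, 0, 0], [-0.02, 0, 0], [-0.02, 0, 0], [-0.02, 0, 0], [0, 0, 0], [0, 0, 0]], dr=[[0, 0, 0], [0, 0, 0], [0, 0, 0], [0, 0, 0], [0, 0, 0], [0, 0, 0], [0, 0, 0], [0, 0, 0], [0, 0, 0], [0, 0, 0]])

```text
t: 15.8
position: [0.5115, -0.0409, 0.1895]
tool_rot: [-0.376, 0.598, 0.375, 0.6]
contact_force: [0.3, 0.2, -1.2]
grip_width: 0.0282
```

```bash
python3 st.py
python3 - <<'E'
from h import *
a=snap('scene','s3')['color']; d=snap('side','d3')['color']; w=snap('wrist','w4')['color']
r=lambda x,s:cv2.resize(x,s,interpolation=cv2.INTER_CUBIC)
top=np.hstack([r(a[225:275,215:315],(400,200)),r(d[175:275,274:474],(400,200))])
bot=np.hstack([r(w[130:280,180:380],(510,382)),r(a,(290,382))])
cv2.imwrite('pics/v7.png',np.vstack([top,bot])[:,:,::-1])
E
```

```text
15.8 [ 0.51154 -0.04093  0.1895 ] 0.0282 [ 0.27  0.23 -1.18] [0.095 0.025 0.01 ] yaw 154.14 [ 0.4   0.73 -0.67  1.96  0.71  0.7   1.97]
15.85 [ 0.51087 -0.04112  0.18844] 0.0278 [-0.27 -0.37 -0.37] [0.043 0.155 0.06 ] yaw 154.15 [ 0.39  0.73 -0.67  1.96  0.71  0.7   1.97]
15.9 [ 0.51049 -0.04114  0.18778] 0.0283 [ 0.65 -0.51  0.47] [0.136 0.061 0.023] yaw 154.16 [ 0.39  0.73 -0.67  1.96  0.71  0.7   1.97]
```

View pics/v7.png

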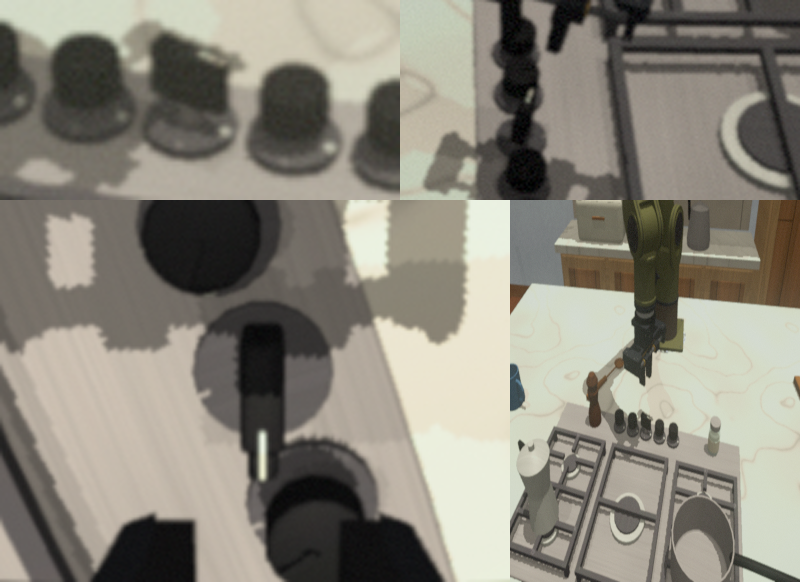

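The knob is released and points along the turned tool direction (wrist crop: bar vertical at u≈262, white line at 430–480; in the scene view the pointer end is towards the pip at right). One numeric check of angle, height and neighbours before handing in.

Run:
```python
from h import *
g=lambda u,v,z:ptw('w4',180+u/2.55-.5,130+(v-200)/2.55-.5,z)
a,b,c=g(262,431,.074),g(262,480,.074),g(262,330,.04)
print('line',a,b,np.degrees(np.arctan2(*(b-a)[[1,0]])))
c4=np.load('pics/w4.npz');K,R,t=c4['intrinsics'],c4['R'],c4['t']
def X(u,v):
    a=np.array([(u-K[0,2])/K[0,0],(v-K[1,2])/K[1,1]]);th=np.linalg.norm(a);r=np.r_[a/th*np.tan(th),1]
    return R.T@(r*c4['depth'][int(round(v)),int(round(u))]-t)
for v in (400,415,430,445,460): print('depth top',X(180+257/2.55,130+(v-200)/2.55).round(4))
p=np.load('pics/s1.npz')['color'].astype(int);q=np.load('pics/s3.npz')['color'].astype(int)
m=(abs(p-q).max(2)>60)
for n,(u0,u1,v0,v1) in dict(mill=(145,180,185,250),jar=(380,410,235,280),spoon=(165,222,172,210),bar=(250,278,228,265)).items(): print(n,m[v0:v1,u0:u1].mean().round(3))
```

```text
line [ 0.51331697 -0.03825886  0.074     ] [ 0.52026977 -0.02395715  0.074     ] 64.07318219603697
depth top [ 0.5116 -0.0446  0.0645]
depth top [ 0.5137 -0.0402  0.0647]
depth top [ 0.516  -0.0354  0.0634]
depth top [ 0.518  -0.0314  0.065 ]
depth top [ 0.5203 -0.0266  0.0643]
mill 0.033
jar 0.0
spoon 0.058
bar 0.227
```

Depth puts the bar top at 0.0645, not 0.074, so I'll check the same measure on earlier pictures when the knob was up, and on the round knobs.

Run:
```python
from h import *
def X(f,u,v):
    c=np.load(f'pics/{f}.npz');K,R,t=c['intrinsics'],c['R'],c['t']
    a=np.array([(u-K[0,2])/K[0,0],(v-K[1,2])/K[1,1]]);th=np.linalg.norm(a);r=np.r_[a/th*np.tan(th),1]
    return (R.T@(r*c['depth'][int(round(v)),int(round(u))]-t)).round(4)
for v in (195,205,212,220): print('w1 bar',X('w1',282,v))
for v in (230,245,260,270,280): print('w2 bar',X('w2',180+380/3.8,180+v/3.8))
print('w1 round',X('w1',485/1.4,275/1.4),'deck',X('w1',400/1.4,350/1.4))
print('w4 round',X('w4',180+200/2.55,130+20/2.55),X('w4',180+310/2.55,130+330/2.55),'collar',X('w4',180+215/2.55,130+170/2.55),'deck',X('w4',180+100/2.55,130+200/2.55))
for f,P in (('s1',[(261,233),(263,236)]),('s3',[(215+170/4,225+45/4),(215+195/4,225+50/4)]),('d1',[(330,231),(338,231)])):
    for u,v in P: print(f,pt(f,u,v).round(4))
```

```text
w1 bar [ 0.5018 -0.0427  0.0646]
w1 bar [ 0.51   -0.0436  0.066 ]
w1 bar [ 0.516  -0.0443  0.0661]
w1 bar [ 0.5234 -0.0451  0.0649]
w2 bar [ 0.5006 -0.041   0.0645]
w2 bar [ 0.5029 -0.0413  0.0646]
w2 bar [ 0.5054 -0.0415  0.0644]
w2 bar [ 0.5067 -0.0417  0.0648]
w2 bar [ 0.5086 -0.0419  0.0642]
w1 round [0.5118 0.0128 0.0535] deck [ 0.5769 -0.0473  0.0086]
w4 round [ 0.5037 -0.1012  0.0527] [0.5174 0.0087 0.0523] collar [ 0.5271 -0.0486  0.0172] deck [ 0.5736 -0.0557  0.0092]
s1 [ 0.4983 -0.0456  0.0641]
s1 [ 0.5101 -0.0397  0.0659]
s3 [ 0.5091 -0.0515  0.0633]
s3 [ 0.5153 -0.0374  0.0662]
d1 [ 0.4984 -0.0473  0.0629]
d1 [ 0.5136 -0.0493  0.0637]
```

The bar top reads 64 mm both before and after (the "64 mm" in the brief is the top), so the knob is fully back up, at 64.1° in world, i.e. 70° from off. Handing in.

```bash
python3 -c "
from workcell import ctrl
print(ctrl.read_state()['t']);print(ctrl.finish_job())"
```

```text
16.1
the job is handed in; nothing more can be done
None
```

The burner knob is set as asked, and I handed the job in at 16.1 s, with the gripper clear above the knob. No verdict is reported back.

- **Press:** I pinched the bar at 28 N and pressed until I felt the stop, about 4.7 mm down. I held it there at 12–13.4 N in total.
- **Turn and hold:** I turned it 70° anticlockwise while it was down and held it at the pip for about 2.8 s. Then I opened the fingers a little and rose straight up.
- **Angle check:** The white line points at 64.1° in the world frame. The bar pointed at about −6° when off, so it has turned 70°. The pip itself was hidden under the bar in the last wrist view. My direct readings of its direction were about 60° and 69°, on either side of 64°.
- **Height check:** The bar's top reads 64–65 mm both before and after, so the knob has sprung back up. I had first taken the top to be at 74 mm, reading the brief's 64 mm as the grip point's height. The grip was therefore about 10 mm nearer the bar's top than planned, but it held.
- **Surroundings:** The jar, mill and spoon regions show little or no change between the first and last pictures. The wrist force showed no sign of contact with the round knobs.

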